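# Complete the graded row of optic moulds on the mould rail

### The job

The brass optic moulds belong on the mould rail in order of size, so that the glassworker can step up from one to the next; the smallest and the largest already stand in its end sockets. Stand the four loose moulds in the sockets between them so that the row grows evenly from the smallest to the largest, each foot fully home in its socket and upright. Set each mould down gently rather than letting it drop, knock none over, and leave the two end moulds and the other things on the bench where they are.

Things in the scene. Friction and masses are not known exactly. Their poses are not given: they have to be found in the camera images.
- rail: Mould rail, fixed: dark steel bar 66 x 440 x 8 mm, long along its y axis (within 15 degrees of world y), with a row of six identical aluminium taper sockets (cups 53 mm across; bore 45 mm at the mouth, 37 mm at the floor). Origin: centre of the bar's underside, z up. Socket centres: x = 0, y = -185, -111, -37, 37, 111, 185 mm; floors at z = 11 mm, rims at 24 mm. End sockets taken, four empty.
- mould_40: Brass optic mould to place, second smallest of six: 40 mm across the cup, 59 mm tall over all. Fluted round cup, open on top, on a tapered foot 16 mm tall (32 mm across underneath, 40 mm at its top) that drops into any socket with 2 to 3 mm of play. Grip round the cup near its rim. All six: 0.11 to 0.63 kg. Origin: centre of the foot's underside, z up.
- mould_46: Brass optic mould to be placed, third smallest: 46 mm across the cup, 68 mm tall over all. Same form as the others; origin at the centre of the foot's underside, z up its axis.
- mould_52: Brass optic mould to be placed, third largest: 52 mm across the cup, 77 mm tall over all. Same form as the others; origin at the centre of the foot's underside, z up its axis.
- mould_58: Brass optic mould to be placed, second largest: 58 mm across the cup, 86 mm tall over all. Same form as the others; origin at the centre of the foot's underside, z up its axis.
- mould_small: The smallest brass optic mould, already seated in the socket at one end of the rail (either end): 34 mm across the cup, 50 mm tall over all. Same form as the others; origin at the centre of the foot's underside, z up its axis.
- mould_large: The largest brass optic mould, already seated in the socket at the other end of the rail: 64 mm across the cup, 95 mm tall over all. Same form as the others; origin at the centre of the foot's underside, z up its axis.
- graphite_block: Bystander: loose black graphite block 50 x 70 x 22 mm lying on the bench; origin at the centre of its underside.
- tape_roll: Bystander: loose roll of tan masking tape, 69 mm across, 19 mm tall, lying flat; origin at the centre of its underside.
Mind the look-alikes: they are no part of the job. What is shaped like the mould_40 but black is not meant. Leave any pink look-alike of the mould_58 alone.

How it is judged (in metres and radians):
At the end, for the whole second after the job is handed in: All six moulds stand released and at rest in the sockets in order of size between the two end ones: each foot on its socket floor (origin 8 to 14.5 mm above the bar's underside), within 8 mm of the socket centre along and across the bar, within 0.1 rad of upright ((((x of mould_small in the frame of rail between -0.008 and 0.008 m and y of mould_small in the frame of rail between 0.177 and 0.193 m and z of mould_small in the frame of rail between 0.008 and 0.0145 m and angle between mould_small's own z axis and vertical below 0.1 rad) and (x of mould_40 in the frame of rail between -0.008 and 0.008 m and y of mould_40 in the frame of rail between 0.103 and 0.119 m and z of mould_40 in the frame of rail between 0.008 and 0.0145 m and angle between mould_40's own z axis and vertical below 0.1 rad) and (x of mould_46 in the frame of rail between -0.008 and 0.008 m and y of mould_46 in the frame of rail between 0.029 and 0.045 m and z of mould_46 in the frame of rail between 0.008 and 0.0145 m and angle between mould_46's own z axis and vertical below 0.1 rad) and (x of mould_52 in the frame of rail between -0.008 and 0.008 m and y of mould_52 in the frame of rail between -0.045 and -0.029 m and z of mould_52 in the frame of rail between 0.008 and 0.0145 m and angle between mould_52's own z axis and vertical below 0.1 rad) and (x of mould_58 in the frame of rail between -0.008 and 0.008 m and y of mould_58 in the frame of rail between -0.119 and -0.103 m and z of mould_58 in the frame of rail between 0.008 and 0.0145 m and angle between mould_58's own z axis and vertical below 0.1 rad) and (x of mould_large in the frame of rail between -0.008 and 0.008 m and y of mould_large in the frame of rail between -0.193 and -0.177 m and z of mould_large in the frame of rail between 0.008 and 0.0145 m and angle between mould_large's own z axis and vertical below 0.1 rad)) or ((x of mould_small in the frame of rail between -0.008 and 0.008 m and y of mould_small in the frame of rail between -0.193 and -0.177 m and z of mould_small in the frame of rail between 0.008 and 0.0145 m and angle between mould_small's own z axis and vertical below 0.1 rad) and (x of mould_40 in the frame of rail between -0.008 and 0.008 m and y of mould_40 in the frame of rail between -0.119 and -0.103 m and z of mould_40 in the frame of rail between 0.008 and 0.0145 m and angle between mould_40's own z axis and vertical below 0.1 rad) and (x of mould_46 in the frame of rail between -0.008 and 0.008 m and y of mould_46 in the frame of rail between -0.045 and -0.029 m and z of mould_46 in the frame of rail between 0.008 and 0.0145 m and angle between mould_46's own z axis and vertical below 0.1 rad) and (x of mould_52 in the frame of rail between -0.008 and 0.008 m and y of mould_52 in the frame of rail between 0.029 and 0.045 m and z of mould_52 in the frame of rail between 0.008 and 0.0145 m and angle between mould_52's own z axis and vertical below 0.1 rad) and (x of mould_58 in the frame of rail between -0.008 and 0.008 m and y of mould_58 in the frame of rail between 0.103 and 0.119 m and z of mould_58 in the frame of rail between 0.008 and 0.0145 m and angle between mould_58's own z axis and vertical below 0.1 rad) and (x of mould_large in the frame of rail between -0.008 and 0.008 m and y of mould_large in the frame of rail between 0.177 and 0.193 m and z of mould_large in the frame of rail between 0.008 and 0.0145 m and angle between mould_large's own z axis and vertical below 0.1 rad))) and linear speed of each of mould_small, mould_40, mould_46, mould_52, mould_58, mould_large below 0.02 m/s); the robot touches nothing.
It fails at once if an end mould or a bystander is moved more than 25 mm from where it stood (distance of any of mould_small, mould_large, graphite_block, tape_roll from where it was at the start of the episode above 0.025 m).
It fails at once if a mould is tipped over (more than 0.6 rad from upright) (angle between any of mould_small, mould_40, mould_46, mould_52, mould_58, mould_large's own z axis and vertical above 0.6 rad).
It fails at once if a mould is dropped: out of the fingers and moving faster than 0.6 m/s (a fall of about 2 cm) ((linear speed of mould_40 above 0.6 m/s and contact force between mould_40 and the fingers below 0.05 N) or (linear speed of mould_46 above 0.6 m/s and contact force between mould_46 and the fingers below 0.05 N) or (linear speed of mould_52 above 0.6 m/s and contact force between mould_52 and the fingers below 0.05 N) or (linear speed of mould_58 above 0.6 m/s and contact force between mould_58 and the fingers below 0.05 N)).
It also fails if it takes over 99 s, if anything falls off the work surface, if the arm or the gripper's body presses on something with over 40 N, if the wrist force passes 120 N, or if a joint passes its speed limit or range.

### The arm

A 6-joint arm with a two-finger parallel gripper is mounted at the origin on a cart in front of the work surface, level with it; the furniture and walls round the work are solid. World frame = base frame: x ahead of the robot, y to its left, z up, the work surface at z = 0. Lengths are in mm, angles in degrees, forces in N, time in s.
With the tool pointing down it reaches from about 225 to 725 mm from the base axis. Payload 3.1 kg.
Tool frame: the origin (TCP) lies between the finger pads; the fingertips stand manip.finger_overhang ahead of it and the grasp point (between the pads) lies 3 mm ahead of it (manip.finger_overhang is the distance from the TCP to the fingertips, in mm); z points along the fingers, y is the line along which they close (so a half turn about z gives the same grasp; the last joint's range is limited). The gripper opens to 85 mm and grips with 20 to 120 N. Pads are 22 mm wide; open, the fingers measure 114 mm over their backs; the gripper's body (76 mm by 85 mm) begins 54 mm behind the grasp point. The pads swing forward as they close: fully open they stand 13 mm farther back than shut.
Start: joints at [55.76, 2.75, 5.684, 92.934, 0, 82.678], TCP at [237.677, 468.11, 253.312] pointing down, gripper open.
Joint ranges: [-166.93, 166.93], [-56.73, 111.36], [-69.38, 81.34], [-121.58, 131.49], [-85.45, 84.26], [-180, 180]. Speed limits (degrees/s): [159.86, 159.86, 180, 180, 180, 180].

### API

Orientations are given as a 3x3 rotation matrix whose columns are the frame's x, y, z axes.
In Python, from bench import manip, move_gripper, inverse_kinematics, telemetry, eyes, finder gives the robot as it stands. Calls block until the motion is done:
- manip.reach(position, orientation): joint-space move of the TCP to a pose.
- manip.servo_line(position, vel=150, frame=None, until_force=None): straight line of the TCP; frame=None keeps the orientation; vel is the mean speed in mm/s. With until_force (N) it stops when the force on the tool has changed by that much, and returns True; else False.
- manip.move_j(angles): joint-space move.
- move_gripper(opening, newtons=None): finger opening in mm; newtons is the grip in N (None keeps the last); returns when the fingers have stopped.
- manip.hold(seconds).
- inverse_kinematics(position, orientation): joint angles nearest the present ones, or None.
- telemetry.get_state(): the state.
- eyes.grab_frame(name): name is "scene" or "top" or "wrist"; returns a dict with "frame" (420x560x3 uint8, red, green, blue), "intrinsics" (3x3 intrinsics, pixels), "dist" ([k1, k2, p1, p2, k3] as OpenCV has them; the pictures are not rectified), "cam_to_world" (4x4, takes a point from camera to world coordinates); the wrist camera has in their place "hand_eye" (4x4, takes a point from camera to tool coordinates, whose origin is the TCP and whose axes are the flange's). Camera axes: x right, y up, looking along -z (the intrinsics and any distortion apply to the point x, -y, -z); pixel columns grow to the right and rows downward; lengths in mm; the calibration is good to about 2 mm. A picture is of the moment at which its call begins: read the wrist's pose just before it. There is no depth.
A pose or a line that the arm cannot do raises manip.MotionError and nothing moves.
- manip.sign_off(): hands the job in; it is judged then, once.
Trained networks look in a picture, given as the dict that the camera call returned (one of the last four; its "shot" number tells which), for a name from the list of things; names that differ only in an ending like _2 or _b are one class to them, and where a whole thing is asked for, a point or a joint stands for the part that bears it (a point fixed in the world has none). Each returns a list of dicts, best first, with "p" (0 to 1); they miss things now and then, are a little off and sometimes report something else, mostly with a low value. They report only what shows in the picture. A call takes as long as a camera call. They do not tell look-alikes from the thing itself.
- finder.look_for(picture, target): "location" ([column, row] in pixels, amid what is visible of it).
- finder.silhouettes(picture, target): "region" (420x560 bool, what is visible of it) and "location" ([column, row] in pixels, amid what is visible of it).
- finder.spot_point(picture, target): "location" ([column, row] in pixels: a listed point, or the origin of a listed thing).
The state is a dict: "t": time; "joint_positions": joint angles; "joint_velocities": joint speeds; "effort": joint torques, N m; "ee_pos": TCP position; "tcp_rot": TCP orientation; "wrist_force": force on the tool from outside, world axes, zero at the start; "torque": the same for the moment, N m; "finger_gap": finger opening in mm; "gripper_force": force on a finger pad.
Only numpy, scipy, OpenCV 4.12 (cv2) and the standard library are available. Lean on these libraries where they do the work, as an engineer would, in place of code of your own. Each camera call takes 0.05 s, during which the arm holds its last target. There are 200 camera calls.

## Working session

There is one attempt and no reset: what is moved stays moved. The work goes in short steps, each a Python script; the robot and the scene stay as the last script left them, time stands still between calls to the robot, and variables do not carry over. Pictures are saved under pics/ and viewed, at most 14 in all, crops included, and the job is handed in when it is done.

```bash
ls; mkdir -p pics; python3 - <<'E'
from bench import manip, eyes, telemetry
import cv2,pickle
s=telemetry.get_state();print(s['t'],manip.finger_overhang,s['finger_gap'])
fs={}
for n in('scene','top'):
    f=eyes.grab_frame(n);fs[n]=f
    cv2.imwrite(f'pics/{n}0.png',f['frame'][:,:,::-1])
    print(n,f['intrinsics'],f['dist'],f['cam_to_world'].round(2) if hasattr(f['cam_to_world'],'round') else f['cam_to_world'],f['shot'])
pickle.dump(fs,open('f0.pkl','wb'))
E
```

```text
pics
0.0 22.0 85.48739626211153
scene [[437.73521189   0.         278.33027821]
 [  0.         437.73521189 207.76777407]
 [  0.           0.           1.        ]] [-0.0218146  0.         0.         0.         0.       ] [[ 6.5000e-01  2.7000e-01 -7.1000e-01 -3.7529e+02]
 [-7.6000e-01  2.5000e-01 -6.0000e-01 -7.7433e+02]
 [ 2.0000e-02  9.3000e-01  3.7000e-01  5.3436e+02]
 [ 0.0000e+00  0.0000e+00  0.0000e+00  1.0000e+00]] 1
top [[510.77410879   0.         284.39484295]
 [  0.         510.77410879 207.52643513]
 [  0.           0.           1.        ]] [-0.08290567  0.          0.          0.          0.        ] [[ 2.00000e-02  1.00000e+00 -6.00000e-02  4.38410e+02]
 [-1.00000e+00  2.00000e-02 -2.00000e-02 -8.12000e+00]
 [-1.00000e-02  7.00000e-02  1.00000e+00  1.44586e+03]
 [ 0.00000e+00  0.00000e+00  0.00000e+00  1.00000e+00]] 2
```

View pics/top0.png

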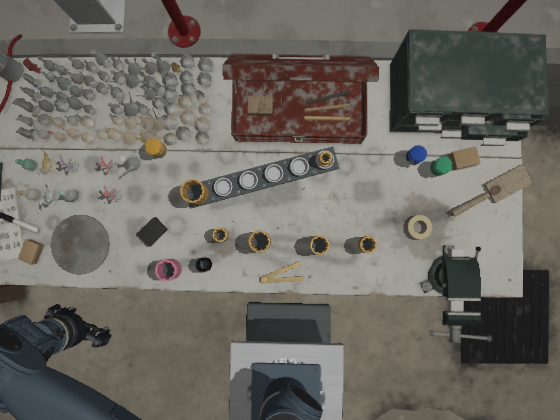

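View pics/scene0.png

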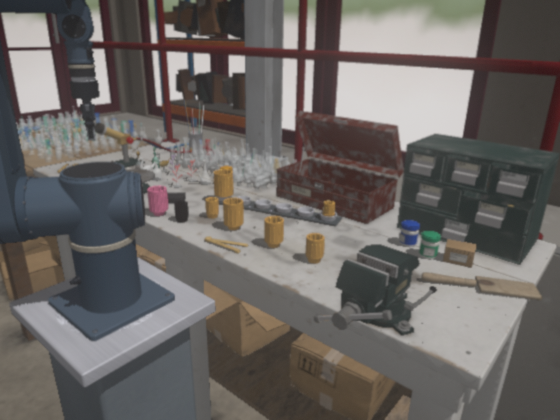

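The top view shows the rail from (193,192), with the large mould at the left end, to (325,158), with the small one at the right. The empty sockets are at about (223,187), (249,180), (274,174) and (299,167). Brass moulds stand at (220,235), (260,241), (319,245) and (368,244). Look-alikes are the pink one at (168,270), the black one at (204,265) and perhaps the amber thing at (155,148). Next I'll measure rim diameters to identify the sizes.

```bash
cat > h.py <<'E'
import numpy as np, cv2
from bench import manip, move_gripper, inverse_kinematics, telemetry, eyes, finder
def ray(f,uv,T=None):
    T=np.array(f['cam_to_world']) if T is None else T
    p=cv2.undistortPoints(np.array(uv,float).reshape(-1,1,2),np.array(f['intrinsics']),np.array(f['dist'])).reshape(-1,2)
    d=np.c_[p[:,0],-p[:,1],-np.ones(len(p))]@T[:3,:3].T
    return T[:3,3],d
def onplane(f,uv,z,T=None):
    o,d=ray(f,uv,T); return o+d*((z-o[2])/d[:,2])[:,None]
def proj(f,P,T=None):
    T=np.array(f['cam_to_world']) if T is None else T
    c=(np.atleast_2d(P)-T[:3,3])@T[:3,:3]
    c=c*[1,-1,-1]
    return cv2.projectPoints(c.astype(float).reshape(-1,1,3),np.zeros(3),np.zeros(3),np.array(f['intrinsics']),np.array(f['dist']))[0].reshape(-1,2)
def wristshot():
    s=telemetry.get_state(); f=eyes.grab_frame('wrist')
    T=np.eye(4);T[:3,:3]=s['tcp_rot'];T[:3,3]=s['ee_pos']
    return f,T@np.array(f['hand_eye'])
E
python3 - <<'E'
from h import *
f=eyes.grab_frame('top')
names=['mould_40','mould_46','mould_52','mould_58','mould_small','mould_large','rail']
for n in names:
    for r in finder.silhouettes(f,n)[:3]:
        c=np.argwhere(r['region']); print(n,round(r['p'],2),np.round(r['location']),len(c),c.min(0)[::-1],c.max(0)[::-1])
for n in names: print('pt',n,[(round(r['p'],2),np.round(r['location'],1)) for r in finder.spot_point(f,n)[:2]])
im=f['frame']
hsv=cv2.cvtColor(im,cv2.COLOR_RGB2HSV)
m=cv2.inRange(hsv,(12,120,60),(30,255,255))
n,l,st,ce=cv2.connectedComponentsWithStats(cv2.morphologyEx(m,cv2.MORPH_CLOSE,np.ones((3,3))))
for i in range(1,n):
    if st[i,4]>60:print(st[i],ce[i].round(1),onplane(f,ce[i],70)[0].round())
print('sockets',onplane(f,[[223,187],[249,180],[274,174],[299,167]],24).round())
w,T=wristshot();print(w['hand_eye'],w['intrinsics'])
cv2.imwrite('pics/crop1.png',cv2.resize(im[130:290,140:400],None,fx=3,fy=3,interpolation=cv2.INTER_CUBIC)[:,:,::-1])
E
```

```text
mould_40 0.94 [260. 242.] 422 [248 230] [271 251]
mould_40 0.75 [223. 235.] 164 [213 229] [227 241]
mould_40 0.74 [202. 262.] 213 [195 257] [211 272]
mould_46 0.94 [260. 242.] 422 [248 230] [271 251]
mould_46 0.75 [223. 235.] 164 [213 229] [227 241]
mould_46 0.74 [202. 262.] 213 [195 257] [211 272]
mould_52 0.94 [260. 242.] 422 [248 230] [271 251]
mould_52 0.75 [223. 235.] 164 [213 229] [227 241]
mould_52 0.74 [202. 262.] 213 [195 257] [211 272]
mould_58 0.94 [260. 242.] 422 [248 230] [271 251]
mould_58 0.75 [223. 235.] 164 [213 229] [227 241]
mould_58 0.74 [202. 262.] 213 [195 257] [211 272]
mould_small 0.49 [323. 157.] 154 [319 151] [331 165]
mould_small 0.34 [258. 241.] 360 [249 231] [270 251]
mould_large 0.58 [193. 190.] 570 [180 179] [208 204]
rail 0.91 [267. 175.] 2855 [190 148] [337 206]
pt mould_40 [(0.8, array([170.1, 267.9])), (0.73, array([260. , 239.7]))]
pt mould_46 [(0.8, array([170.1, 267.9])), (0.73, array([260. , 239.7]))]
pt mould_52 [(0.8, array([170.1, 267.9])), (0.73, array([260. , 239.7]))]
pt mould_58 [(0.8, array([170.1, 267.9])), (0.73, array([260. , 239.7]))
[... 317 characters left out ...]
1.  70.]
[213 228  15  14 116] [219.8 234.7] [450. 186.  70.]
[249 231  22  21 154] [258.4 241.4] [435.  81.  70.]
[310 236  19  19 121] [319.2 244.6] [430. -82.  70.]
[358 236  18  17 129] [366.5 244. ] [ 434. -210.   70.]
sockets [[585. 188.  24.]
 [606. 115.  24.]
 [624.  45.  24.]
 [646. -24.  24.]]
[[ 5.16856783e-04  9.62169588e-01  2.72450760e-01  7.02175200e+01]
 [ 9.99999861e-01 -4.69503553e-04 -2.38996106e-04 -4.77468609e-01]
 [-1.02038185e-04  2.72450845e-01 -9.62169697e-01 -1.20952553e+02]
 [ 0.00000000e+00  0.00000000e+00  0.00000000e+00  1.00000000e+00]] [[360.99343827   0.         274.60722929]
 [  0.         360.99343827 206.08826042]
 [  0.           0.           1.        ]]
```

View pics/crop1.png

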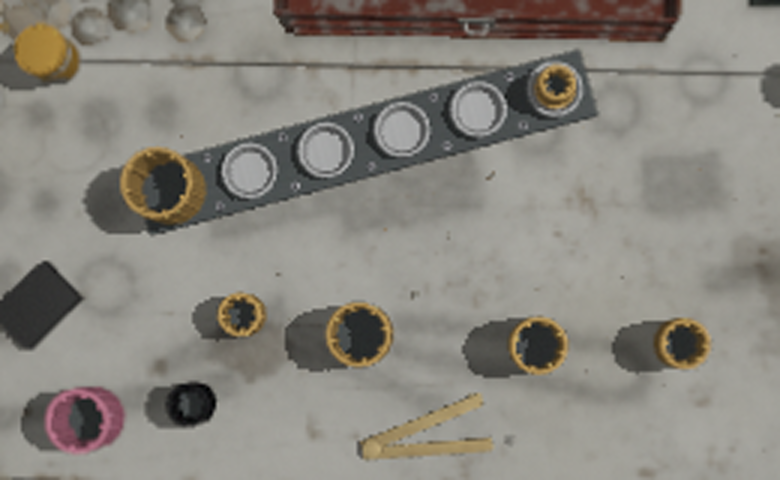

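Sizes are clear by diameter: mould_40 is at (220,235), mould_58 at (260,241), mould_52 at (319,245) and mould_46 at (367,244), all brass. The large end mould is at the +y end. The pink (168,270), black (204,265) and amber-lid (155,148) things stay put. Next I'll take close wrist views.

```bash
cat >> h.py <<'E'
def R(yaw,flip=False):  # tool y along rail x (yaw, rad), z down
    c,s=np.cos(yaw),np.sin(yaw)
    if flip:c,s=-c,-s
    return np.array([[-s,c,0],[c,s,0],[0,0,-1.]])
E
python3 - <<'E'
from h import *
yaw=np.arctan2(61,212);print(np.degrees(yaw))
for fl in(False,True):
    for p in([585,188,200],[646,-24,200],[450,186,200],[434,-210,200],[646,-24,65],[585,188,95],[434,-210,60]):
        q=inverse_kinematics(p,R(yaw,fl));print(fl,p,None if q is None else np.round(q))
E
```

```text
16.052424007156645
False [585, 188, 200] [12. 16. 14. 89.  0. 86.]
False [646, -24, 200] [-8. 21. 21. 90.  0. 66.]
False [450, 186, 200] [15. -3. -6. 87.  0. 89.]
False [434, -210, 200] [-34.  -4.  -7.  87.   0.  40.]
False [646, -24, 65] [-8. 23.  8. 75.  0. 66.]
False [585, 188, 95] [12. 17.  4. 77.  0. 86.]
False [434, -210, 60] [-34.  -1. -20.  71.   0.  40.]
True [585, 188, 200] [ 12.  16.  14.  89.   0. -94.]
True [646, -24, 200] [  -8.   21.   21.   90.    0. -114.]
True [450, 186, 200] [ 15.  -3.  -6.  87.   0. -91.]
True [434, -210, 200] [ -34.   -4.   -7.   87.    0. -140.]
True [646, -24, 65] [  -8.   23.    8.   75.    0. -114.]
True [585, 188, 95] [ 12.  17.   4.  77.   0. -94.]
True [434, -210, 60] [ -34.   -1.  -20.   71.    0. -140.]
```

```bash
python3 - <<'E'
from h import *
import pickle
yaw=np.radians(15); out=[]
for i,p in enumerate(([530,130,260],[612,82,230])):
    manip.reach(p,R(yaw)); f,T=wristshot(); out.append((f,T)); cv2.imwrite(f'pics/w{i}.png',f['frame'][:,:,::-1])
pickle.dump(out,open('w.pkl','wb'));print(telemetry.get_state()['t'])
E
```

```text
3.125
```

View pics/w1.png

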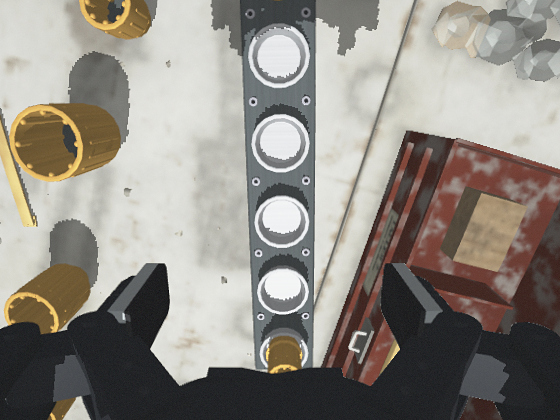

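The wrist view shows the empty sockets at (280,56), (281,142), (281,222) and (283,290), and the small mould at (284,350). The chest starts to the right of the rail. I'll rectify onto the rim plane and fit circles.

```bash
cat >> h.py <<'E'
def ortho(f,T,c,yaw,z,hw,hh,s=0.5):
    # rectified picture: columns along rail x, rows along -rail y; s mm/px
    xs=np.arange(-hw,hw,s);ys=np.arange(hh,-hh,-s);X,Y=np.meshgrid(xs,ys)
    cx,sx=np.cos(yaw),np.sin(yaw)
    P=np.stack([c[0]+X*cx-Y*sx,c[1]+X*sx+Y*cx,np.full_like(X,z)],-1).reshape(-1,3)
    uv=proj(f,P,T).reshape(X.shape+(2,)).astype(np.float32)
    return cv2.remap(f['frame'],uv[...,0],uv[...,1],cv2.INTER_LINEAR)
def loc(px,c,yaw,hw,hh,s=0.5):
    X=px[0]*s-hw;Y=hh-px[1]*s;cx,sx=np.cos(yaw),np.sin(yaw)
    return np.array([c[0]+X*cx-Y*sx,c[1]+X*sx+Y*cx])
E
python3 - <<'E'
from h import *
import pickle
f,T=pickle.load(open('w.pkl','rb'))[1]
yaw=np.radians(15);c=[612,82]
o=ortho(f,T,c,yaw,24,50,180)
cv2.imwrite('pics/o1.png',o[:,:,::-1])
g=cv2.cvtColor(o,cv2.COLOR_RGB2GRAY)
for p in cv2.HoughCircles(cv2.medianBlur(g,5),cv2.HOUGH_GRADIENT_ALT,1,60,param1=200,param2=.7,minRadius=40,maxRadius=58)[0]:
    print('hough',p,loc(p[:2],c,yaw,50,180).round(1),p[2])
m=cv2.inRange(g,150,255)
for k in cv2.findContours(m,cv2.RETR_EXTERNAL,cv2.CHAIN_APPROX_NONE)[0]:
    if cv2.contourArea(k)>4000:
        e=cv2.fitEllipse(k);print('ell',np.round(e[0],1),np.round(e[1],1),loc(e[0],c,yaw,50,180).round(1))
# bar edges at z=8
E
```

```text
hough [103.       136.        50.174046] [584.5 190.6] 50.174046
hough [102.       288.        50.977398] [603.6 117. ] 50.977398
hough [109.       433.        52.171062] [625.8  47.9] 52.171062
hough [112.       583.        51.803684] [646.7 -24.1] 51.803684
hough [109.       433.        45.263397] [625.8  47.9] 45.263397
hough [112.       583.        44.635555] [646.7 -24.1] 44.635555
hough [102.      288.       42.26601] [603.6 117. ] 42.26601
ell [112.7 583.1] [103.2 103.8] [647.  -24.1]
ell [109.5 435.6] [103.3 103.8] [626.4  46.7]
ell [106.3 287.6] [103.3 103.4] [605.7 117.8]
ell [103.8 142. ] [ 96.8 105.2] [585.6 187.7]
ell [ 23.8 513.2] [ 49.9 982. ] [595.   -1.8]
ell [183.3 232.7] [ 32.2 810.3] [635.7 154.3]
```

View pics/o1.png

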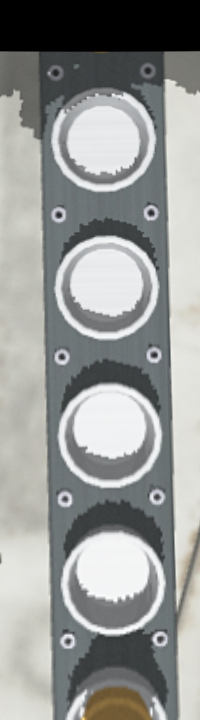

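```bash
cat >> h.py <<'E'
YAW=np.radians(16.2); RX=np.array([np.cos(YAW),np.sin(YAW)]); RY=np.array([-np.sin(YAW),np.cos(YAW)])
def ringfit(f,T,c,z,mask,d,hw=60):
    o=ortho(f,T,c,YAW,z,hw,hw); m=cv2.morphologyEx(mask(o),cv2.MORPH_CLOSE,np.ones((5,5)))
    best=None
    for k in cv2.findContours(m,cv2.RETR_EXTERNAL,cv2.CHAIN_APPROX_NONE)[0]:
        if cv2.contourArea(k)<1000: continue
        e=cv2.fitEllipse(cv2.convexHull(k)); r=np.linalg.norm(np.array(e[0])-2*hw)
        if best is None or r<best[0]: best=(r,loc(e[0],c,YAW,hw,hw),np.array(e[1])*.5)
    return o,best
gold=lambda o:cv2.inRange(cv2.cvtColor(o,cv2.COLOR_RGB2HSV),(10,110,60),(32,255,255))
white=lambda o:cv2.inRange(cv2.cvtColor(o,cv2.COLOR_RGB2GRAY),150,255)
E
python3 - <<'E'
from h import *
def look(c,z,mask,d):
    c=np.array(c,float)
    p=c-70*RY; manip.reach([p[0],p[1],155],R(YAW)); f,T=wristshot()
    return ringfit(f,T,c,z,mask,d)
os=[]
for c in([605.7,117.8],[585.6,187.7]):
    o,b=look(c,24,white,53);print('sock',b[1].round(1),b[2].round(1));os.append(o)
for c,h,d in(([450,186],59,40),([435,81],86,58),([430,-82],77,52),([434,-210],68,46)):
    o,b=look(c,h,gold,d);print(d,b[1].round(1),b[2].round(1));os.append(o)
cv2.imwrite('pics/os.png',np.vstack([np.hstack(os[:3]),np.hstack(os[3:])])[:,:,::-1])
print(telemetry.get_state()['t'])
E
```

```text
sock [605.7 117.7] [51.3 52.1]
sock [585.  188.7] [51.1 52. ]
40 [449.8 189.7] [38.7 39.1]
58 [434.1  79.4] [56.4 56.8]
52 [427.8 -81.7] [50.5 51. ]
46 [ 432.1 -213.7] [44.7 44.9]
6.6083
```

View pics/os.png

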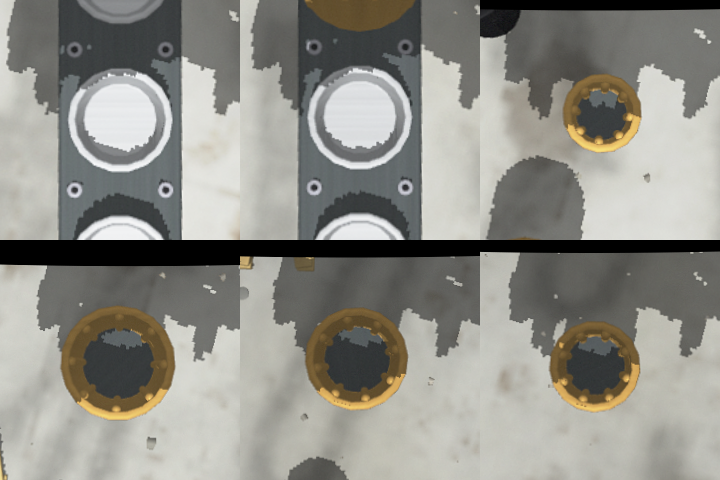

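Ring diameters (56.6, 50.8, 44.8 and 38.9 mm, about 1 mm under nominal each) confirm which mould is which. The order from the large (+y) end is 58, 52, 46, 40. I'll place mould_58 first.

```bash
cat >> h.py <<'E'
C=np.array([616.05,82.1])
M={58:([434.1,79.4],86,111),52:([427.8,-81.7],77,37),46:([432.1,-213.7],68,-37),40:([449.8,189.7],59,-111)}
def st(tag):
    s=telemetry.get_state();print(tag,'t',round(s['t'],1),np.round(s['ee_pos'],1),'gap',round(s['finger_gap'],1),'F',np.round(s['wrist_force'],1),'g',np.round(s['gripper_force'],1))
    return s
def pick(d):
    p,h,off=M[d]; move_gripper(min(85,d+22),70)
    manip.reach([*p,h+50],R(YAW)); manip.servo_line([*p,h-16],vel=100)
    move_gripper(d-15,70); s=st('gripped'); assert s['finger_gap']>d-6
    manip.servo_line([*p,h+94],vel=150); st('lifted')
def place(d):
    _,h,off=M[d]; q=C+RY*off
    manip.servo_line([*q,h-16+110],vel=220)
    manip.servo_line([*q,h-5+6],vel=100); manip.hold(.2); st('above')
    hit=manip.servo_line([*q,h-5-4],vel=20,until_force=8); s=st(f'down hit={hit} dz={telemetry.get_state()["ee_pos"][2]-(h-5):.1f}')
def release(d):
    _,h,off=M[d]; q=C+RY*off
    move_gripper(min(85,d+16)); manip.hold(.2)
    z=telemetry.get_state()['ee_pos'][2]
    manip.servo_line([*q,z+90],vel=120); st('released')
def check(d):
    _,h,off=M[d]; q=C+RY*off; f,T=wristshot()
    o,b=ringfit(f,T,q,h+11,gold,d); return o,f,(b and ((b[1]-q)@np.c_[RX,RY]).round(1)),b and b[2].round(1)
E
python3 - <<'E'
from h import *
pick(58); place(58)
E
```

```text
gripped t 9.3 [435.4  79.5  71.5] gap 56.5 F [-0.2 -0.1  4.8] g 75.1
lifted t 10.2 [433.1  79.4 178.4] gap 56.4 F [ 0.1 -0.4 -3.6] g 74.8
above t 12.5 [585.8 188.8  88. ] gap 56.3 F [-0.3  1.  -2.6] g 74.8
down hit=True dz=1.6 t 12.9 [585.5 188.8  82.6] gap 56.3 F [1.4 0.2 5. ] g 75.3
```

```bash
python3 - <<'E'
from h import *
release(58); o,f,e,dd=check(58); print(e,dd); cv2.imwrite('pics/p58.png',f['frame'][:,:,::-1])
E
```

```text
released t 14.3 [584.6 188.6 168.9] gap 74.0 F [-0.8 -0.6 -0.4] g 0.0
[-0.5 27.7] [ 69.8 113.2]
```

View pics/p58.png

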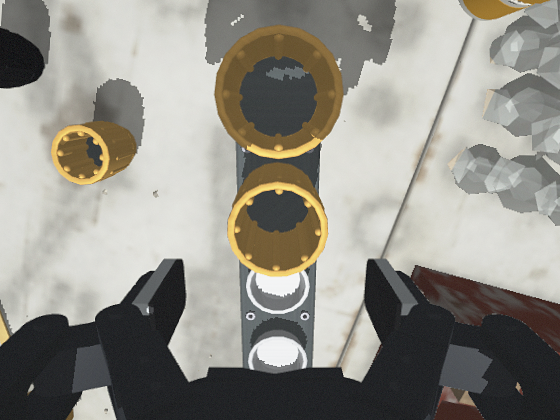

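mould_58 stands upright in its socket at (278,230), beside the large one at (279,92). The drop in TCP height matched the 11 mm floor. I'll do the rest, with the seating height as a gate before each release.

```bash
python3 - <<'E'
from h import *
for d in(52,46,40):
    print(d); h=M[d][1]
    pick(d); place(d)
    dz=telemetry.get_state()['ee_pos'][2]-(h-5); print('dz',dz)
    if not -1<dz<3: print('NOT HOME');break
    release(d)
E
```

```text
52
gripped t 16.9 [429.1 -82.1  62.5] gap 50.0 F [0.4 0.6 3.2] g 73.2
lifted t 17.8 [426.8 -81.4 169.4] gap 50.0 F [-1.3  0.3 -4.3] g 73.0
above t 20.4 [606.4 117.7  79.1] gap 49.8 F [ 0.5 -0.4 -2.7] g 73.0
down hit=True dz=1.5 t 20.8 [606.2 117.7  73.5] gap 50.3 F [0.4 0.  4.5] g 73.6
dz 1.458822704973727
released t 22.2 [605.2 117.6 159.6] gap 68.1 F [ 0.9 -0.6 -0.6] g 0.0
46
gripped t 25.0 [ 433.2 -214.4   53.4] gap 45.0 F [ 0.1 -0.7  4.7] g 71.5
lifted t 25.8 [ 431.3 -213.2  160.4] gap 44.6 F [ 0.1  0.2 -2.5] g 71.6
above t 28.8 [627.1  46.6  70.1] gap 44.6 F [ 0.6  0.3 -3.2] g 71.6
down hit=True dz=1.5 t 29.1 [626.8  46.6  64.5] gap 44.7 F [-0.5 -0.4  4. ] g 72.0
dz 1.5186842680698334
released t 30.5 [625.8  46.6 151.1] gap 61.7 F [-0.5  0.8 -0.9] g 0.0
40
gripped t 32.8 [451.  190.   44.4] gap 38.1 F [ 0.6 -0.3  4.2] g 70.7
lifted t 33.7 [448.9 189.5 151.6] gap 37.9 F [ 0.3 -0.4 -2.1] g 70.4
above t 36.4 [647.7 -24.6  61.1] gap 37.8 F [-0.8 -0.3 -1.8] g 70.4
down hit=True dz=1.4 t 36.8 [647.5 -24.6  55.4] gap 38.1 F [-0.6  0.2  3.7] g 70.7
dz 1.4130969401269908
released t 38.2 [646.5 -24.4 142.1] gap 55.9 F [ 0.5 -0.3  0.1] g 0.0
```

Every mould came down 11 mm above its pick height, so all feet are home. One final look from clear of the rail before handing in.

```bash
python3 - <<'E'
from h import *
s=telemetry.get_state()['ee_pos']
manip.servo_line([s[0]-40,s[1],240],vel=200)
manip.reach([540,70,270],R(YAW)); f,T=wristshot()
manip.reach([400,100,270],R(YAW)); t=eyes.grab_frame('top')
a=cv2.resize(f['frame'],(400,300)); b=cv2.resize(t['frame'][130:290,140:400],(800,492//2*1+54),interpolation=cv2.INTER_CUBIC)
a2=cv2.resize(eyes.grab_frame('scene')['frame'][120:280,130:370],(400,300))
cv2.imwrite('pics/fin.png',np.vstack([np.hstack([a,a2]),b])[:,:,::-1]);st('end')
E
```

```text
end t 40.2 [401.1  99.4 269.5] gap 56.0 F [ 1.2 -0.7  0.7] g 0.0
```

View pics/fin.png

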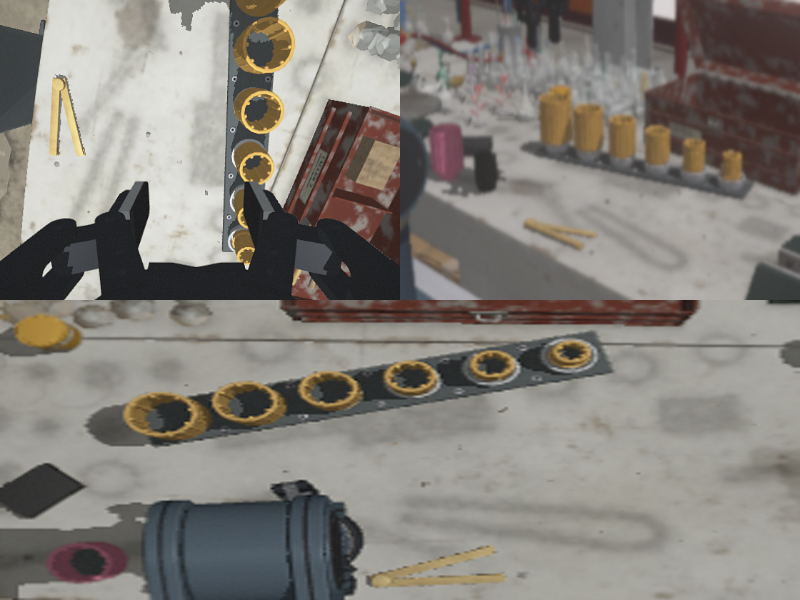

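The row steps evenly from large at (165,415) to small at (572,352), all upright and seated. The bystanders and look-alikes in view have not moved.

```bash
python3 -c "
from bench import manip
print(manip.sign_off())"
```

```text
the job is handed in; nothing more can be done
None
```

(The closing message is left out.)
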